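# Take the barred chase off its pegs and stand it in the slot

### The arm

A 6-joint arm with a two-finger parallel gripper is mounted at the origin on the work surface. World frame = base frame: x ahead of the robot, y to its left, z up, the work surface at z = 0. Lengths are in m, angles in rad, forces in N, time in s.
With the tool pointing down it reaches from about 0.375 to 0.9 m from the base axis. Payload 3.1 kg.
Tool frame: the origin (TCP) lies midway between the tips of the shut fingers; the grasp point (between the pads) lies 19 mm behind it (manip.tcp_to_grasp is the distance from the TCP to the grasp point, in m); z points along the fingers, y is the line along which they close (so a half turn about z gives the same grasp; the last joint's range is limited). The gripper opens to 85 mm and grips with 20 to 120 N. Pads are 22 mm wide; open, the fingers measure 114 mm over their backs; the gripper's body (76 mm by 85 mm) begins 54 mm behind the grasp point. The pads swing forward as they close: fully open they stand 13 mm farther back than shut.
Start: joints at [1.028, 0.527, 1.433, -0, 1.181, -0.178], TCP at [0.222, 0.584, 0.231] pointing down, gripper open.
Joint ranges: [-3.08, 3.08], [-0.75, 2.2], [0.22, 2.44], [-1.43, 4.57], [0, 2.65], [-2.85, 2.85]. Speed limits (rad/s): [2.79, 2.79, 3.14, 3.14, 3.14, 3.14].

### API

Orientations are given as a unit quaternion [x, y, z, w].
In Python, from station import manip gives the robot as it stands. The module is installed in compiled form; this text tells all that it offers.
- The arm moves only by the shell command python3 -m crank 'ROWS' [OPENING] [FORCE]. ROWS is JSON, a list of rows, each a list of 2 entries, a list of its own where there are three numbers: the shift along the tool's x, y, z in cm, then the turn about the tool's z in degrees. In form: [[[x, y, z], spin], ...]. A call has 1 to 10 rows; each row is the pose to reach, as a shift and turn from the pose commanded when the call began, along the tool's axes at that moment; what a row does not reach only later rows make up. A row lasts 1/10 s, in which the tool goes at most 50 mm and 8.59 degrees, less where a joint would pass 70% of its speed; a pose out of reach is approached as far as the arm can. A call with a gripper value outside its range is refused whole. OPENING is the finger opening in cm, from 0 to 8.54, set as the call begins (- or left out, the last holds). The fingers move at their own pace and stop on an object; FORCE is the grip in N (left out, the last holds). Time passes only in rows, so rows that repeat a pose let the fingers close. It gives the time, the measured TCP pose, the force and the opening at its end, in the units of the state.
- manip.sense(): the state, without advancing time (a new reading comes with each control period).
- manip.snapshot(name): name is "scene" or "side" or "wrist"; returns the picture (420x560x3 uint8, red, green, blue); there is no depth.
- manip.camera_params(name): a dict with "fx", "fy", "cx", "cy" (pixels), "k1" (the pictures are not rectified: a ray, as slopes to the right and down, at radius r is drawn at 1 + k1 r^2 times it, then the intrinsics apply), "pose" (4x4, takes a point from camera to world coordinates). Camera axes: x right, y up, looking along -z (the intrinsics and any distortion apply to the point x, -y, -z); pixel columns grow to the right and rows downward; lengths in m; the calibration is good to about 2 mm. A picture is of the moment at which its call begins: read the wrist's pose just before it. camera_params takes no time and is no camera call; for the wrist camera it gives the pose at the moment of the call.
- manip.sign_off(): hands the job in, once; it reports no verdict.
The state is a dict: "t": time; "q": joint angles; "qd": joint speeds; "tau": joint torques, N m; "tcp_pos": TCP position; "tool_rot": TCP orientation; "force": force on the tool from outside, world axes, zero at the start; "ft_torque": the same for the moment, N m; "finger_gap": opening from 0.0 (shut) to 1.0 (fully open).
Only numpy, scipy, OpenCV 4.12 (cv2) and the standard library are available. Lean on these libraries where they do the work, as an engineer would, in place of code of your own. Each camera call takes 0.05 s, during which the arm holds its last target. There are 200 camera calls.

### The job

Two iron printing frames hang side by side on the peg rack. Lift the wider one, which has a broad bar down its middle, up and off its pegs, and stand it upright in the slot of the wooden stand, centred along the slot and fully down, lowering it in rather than dropping it. Leave the narrower, plain open frame hanging where it is.

Things in the scene. Friction and masses are not known exactly. Their poses are not given: they have to be found in the camera images.
- barred_chase: Iron frame to move: upright rectangle 172 wide (its y), 120 high (z), 14 thick (x), of 12 mm bars, with a 28 wide vertical middle bar between two windows; 0.5 to 0.8 kg. Origin: centre of underside, 52 above the table as it hangs. Its top bar rests on two pegs 40 either side of its middle; pinch it across its thickness at the middle of the top bar. Hangs in either half of the rack.
- plain_chase: The other iron frame: narrower, 132 wide, 120 high, 14 thick, hung the same way (origin at the centre of its underside), one open window with no middle bar. To be left hanging.
- rack: Fixed wooden rack, rail along its y, top at 168. Origin on the table. From the rail's face (20 to +x) four 10 mm pegs run level to -x at y=-140, -60, 60, 140, upper side 160 above the table; their ends, 77 to -x, turn up to 176. Frames hang 42 to -x of the origin: raise 20 to 80 (more strikes the lower bar on the pegs), then draw off to the rack's -x.
- stand: Fixed wooden block 90 (its x) x 180 (its y) x 75 high with one straight slot along its y, open at the top and both ends: 34 wide, 60 deep, floor 15 above the table. Origin on the table under the middle of the slot. Stands left or right, nearer the robot than the rack.
Things that resemble listed ones, but are neither listed nor needed, are in the scene too. Several things look just like the stand: the one meant starts farthest to the robot's left.

How it is judged:
By the outcome, as a careful person would: the job done as asked, in the order asked, and still so for the second after the job is handed in, with the robot touching nothing.
It also fails if it takes over 48 s, if anything falls off the work surface, if the arm or the gripper's body presses on something with over 40 N, if the wrist force passes 120 N, or if a joint passes its speed limit or range.

## Working session

There is one attempt and no reset: what is moved stays moved. The work goes in short steps, Python scripts to look and compute and a shell command to move; the robot and the scene stay as the last step left them, time stands still between calls to the robot, and variables do not carry over. Pictures are saved under pics/ and viewed, on a budget of 10 in all, crops included, one or two more only if the job needs it, and the job is handed in when it is done.

```bash
mkdir -p pics; cat > h.py <<'E'
import numpy as np, cv2
from station import manip
def snap(name,fn):
    p=manip.camera_params(name); im=manip.snapshot(name)
    cv2.imwrite('pics/'+fn,im[:,:,::-1]); return im,p
def ray(p,u,v):
    K=np.array([[p['fx'],0,p['cx']],[0,p['fy'],p['cy']],[0,0,1.]])
    x,y=cv2.undistortPoints(np.array([[[u,v]]],float),K,np.array([p['k1'],0,0,0.]))[0,0]
    T=np.array(p['pose']); return T[:3,3],T[:3,:3]@np.array([x,-y,-1])
def onz(p,u,v,z):
    o,d=ray(p,u,v); return o+d*(z-o[2])/d[2]
def tri(p1,a,p2,b):
    o,d=ray(p1,*a);o2,d2=ray(p2,*b)
    s=np.linalg.lstsq(np.c_[d,-d2],o2-o,rcond=None)[0]
    A=o+d*s[0];B=o2+d2*s[1]; return (A+B)/2,np.linalg.norm(A-B)
def proj(p,X):
    T=np.array(p['pose']);c=T[:3,:3].T@(np.array(X)-T[:3,3]);x,y=c[0]/-c[2],-c[1]/-c[2]
    k=1+p['k1']*(x*x+y*y);return p['fx']*x*k+p['cx'],p['fy']*y*k+p['cy']
E
python3 - <<'E'
from h import *
for n in ("scene","side"):
    im,p=snap(n,n+'0.png');print(n,np.round(p['pose'],3).tolist(),p['fx'],p['cx'],p['cy'],p['k1'])
s=manip.sense();print(s)
E
```

```text
scene [[0.673, -0.594, 0.441, 0.984], [0.739, 0.527, -0.419, -0.533], [0.016, 0.608, 0.794, 0.953], [0.0, 0.0, 0.0, 1.0]] 491.6083282460586 283.8720828612175 212.41152269858574 0.034243088087128
side [[0.75, -0.475, 0.461, 0.877], [0.662, 0.531, -0.529, -0.543], [0.006, 0.702, 0.712, 0.725], [0.0, 0.0, 0.0, 1.0]] 394.18244809974993 277.63546578678364 212.5333945879432 0.015005838248962802
{'t': 0.1, 'q': array([ 1.02847590e+00,  5.28398820e-01,  1.43377193e+00, -2.69973569e-05,
        1.18138947e+00, -1.78510704e-01]), 'qd': array([-0.0001064 , -0.00145993, -0.0023439 , -0.00106585, -0.00281216,
        0.00055928]), 'tau': array([-4.34064277e-04, -4.43304455e+01, -1.78585088e+01, -2.80549066e-04,
        3.90321788e-03, -2.93951837e-05]), 'tcp_pos': array([0.22204795, 0.58354024, 0.23041644]), 'tool_rot': array([ 1.80898195e-01,  9.83501335e-01, -9.24978531e-04, -3.35263332e-04]), 'force': array([-0.10197473,  0.43587117,  0.76236777]), 'ft_torque': array([-0.02058634, -0.02156981,  0.00963096]), 'finger_gap': 0.9991166852655811}
```

View pics/scene0.png

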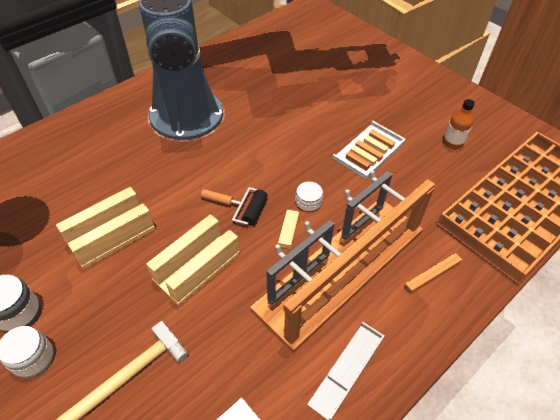

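View pics/side0.png

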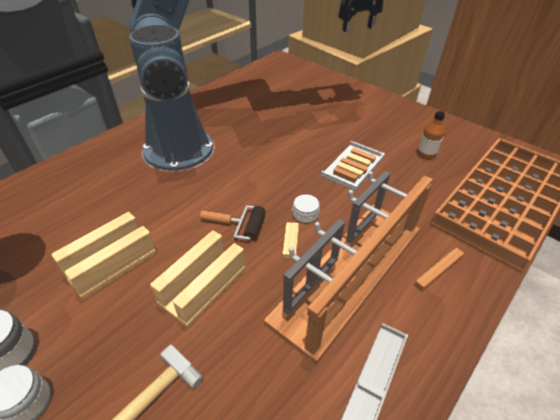

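The scene view shows stand look-alikes at about (105,225) and (195,258). The rack runs from (275,310) to (425,200), with the barred frame near (300,265) and the plain one near (368,205). Next I'll compute positions.

```bash
python3 - <<'E'
from h import *
p=manip.camera_params('scene');q=manip.camera_params('side')
r=lambda a:np.round(a,3)
print('base',r(onz(p,185,112,0)),'standA',r(onz(p,105,222,.075)),'B',r(onz(p,195,255,.075)))
for n,(u,v) in dict(A1=(58,208),A2=(135,191),A3=(152,211),A4=(74,242)).items(): print(n,r(onz(p,u,v,.075)))
for n,(u,v) in dict(B1=(149,265),B2=(217,220),B3=(238,238),B4=(165,293)).items(): print(n,r(onz(p,u,v,.075)))
print('rack ends top',r(onz(p,291,310,.168)),r(onz(p,431,186,.168)))
print('barred top',r(onz(p,269,269,.172)),r(onz(p,333,228,.172)))
print('plain top',r(onz(p,346,208,.172)),r(onz(p,390,176,.172)))
print('corners',[r(onz(p,u,v,0)).tolist() for u,v in((0,0),(559,0),(0,419),(559,419))])
im,w=snap('wrist','w0.png')
E
```

```text
base [-0.003  0.002  0.   ] standA [ 0.255 -0.381  0.075] B [ 0.455 -0.285  0.075]
A1 [ 0.153 -0.438  0.075]
A2 [ 0.222 -0.285  0.075]
A3 [ 0.297 -0.288  0.075]
A4 [ 0.259 -0.456  0.075]
B1 [ 0.412 -0.37   0.075]
B2 [ 0.413 -0.195  0.075]
B3 [ 0.482 -0.191  0.075]
B4 [ 0.488 -0.382  0.075]
rack ends top [ 0.715 -0.254  0.168] [0.702 0.16  0.168]
barred top [ 0.629 -0.23   0.172] [ 0.642 -0.075  0.172]
plain top [ 0.625 -0.02   0.172] [0.628 0.114 0.172]
corners [[-0.898, -0.143, 0.0], [0.399, 1.368, 0.0], [0.461, -0.731, -0.0], [1.145, 0.026, 0.0]]
```

View pics/w0.png

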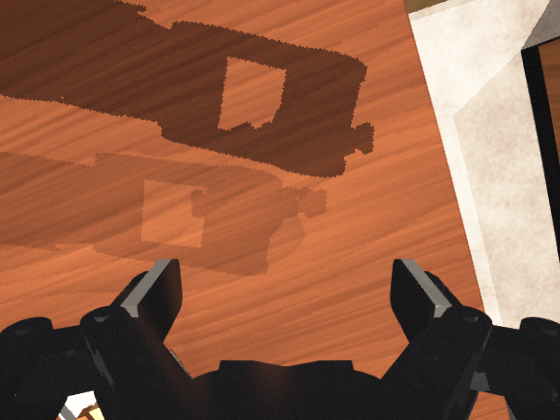

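Everything to the robot's left is in view, so the right-hand block (B), centred near (0.45,-0.285), is the leftmost stand. The barred frame is near (0.635,-0.15). The wrist view shows only table and shadows. I'll move above the frame.

```bash
python3 -m crank '[[[-64.7,-53.9,-12],69],[[-64.7,-53.9,-12],69],[[-64.7,-53.9,-12],69],[[-64.7,-53.9,-12],69],[[-64.7,-53.9,-12],69],[[-64.7,-53.9,-12],69],[[-64.7,-53.9,-12],69],[[-64.7,-53.9,-12],69],[[-64.7,-53.9,-12],69],[[-64.7,-53.9,-12],69]]' 8.5 40
cat > st.py <<'E'
from h import *
from scipy.spatial.transform import Rotation as R
def goto(x,y,z,yawy=0.):
    "rows: shift (cm, tool axes) and spin so that TCP->x,y,z, tool y axis at world yaw yawy deg"
    s=manip.sense();M=R.from_quat(s['tool_rot']).as_matrix()
    d=M.T@(np.array([x,y,z])-s['tcp_pos'])*100
    a=np.degrees(np.arctan2(M[1,1],M[0,1]));sp=(a-yawy+90)%180-90
    print('shift',np.round(d,2),'spin',round(sp,2),'yawy',round(a,2),'tcp',np.round(s['tcp_pos'],4),'f',np.round(s['force'],1),'gap',round(s['finger_gap'],3),'t',s['t'])
E
python3 -c "
from st import *
goto(.61,-.15,.34)"
```

```text
t: 1.15
tcp_pos: [0.4655, 0.1508, 0.3021]
tool_rot: [0.706, 0.708, 0.0, -0.0]
force: [0.6, 1.0, -0.3]
finger_gap: 1.003
shift [-30.11  14.38  -3.8 ] spin 0.14 yawy 0.14 tcp [0.4655 0.1508 0.3021] f [ 0.6  1.  -0.3] gap 1.003 t 1.15
```

```bash
python3 -m crank '[[[-30.1,14.4,-3.8],0],[[-30.1,14.4,-3.8],0],[[-30.1,14.4,-3.8],0],[[-30.1,14.4,-3.8],0],[[-30.1,14.4,-3.8],0],[[-30.1,14.4,-3.8],0],[[-30.1,14.4,-3.8],0],[[-30.1,14.4,-3.8],0],[[-30.1,14.4,-3.8],0]]'
python3 -c "
from st import *
im,p=snap('wrist','w1.png');print(np.round(p['pose'],3).tolist(),p['fx'])
goto(.61,-.15,.34)"
```

```text
t: 2.05
tcp_pos: [0.6095, -0.1484, 0.3389]
tool_rot: [0.707, 0.708, -0.0, -0.001]
force: [-0.2, 0.5, 0.3]
finger_gap: 0.994
[[1.0, -0.002, 0.002, 0.609], [0.001, 0.964, 0.267, -0.08], [-0.002, -0.267, 0.964, 0.481], [0.0, 0.0, 0.0, 1.0]] 353.5001225549387
shift [-0.27  0.09 -0.09] spin 0.15 yawy 0.15 tcp [ 0.6091 -0.1473  0.3391] f [-0.  -0.5 -0.8] gap 0.996 t 2.1
```

View pics/w1.png

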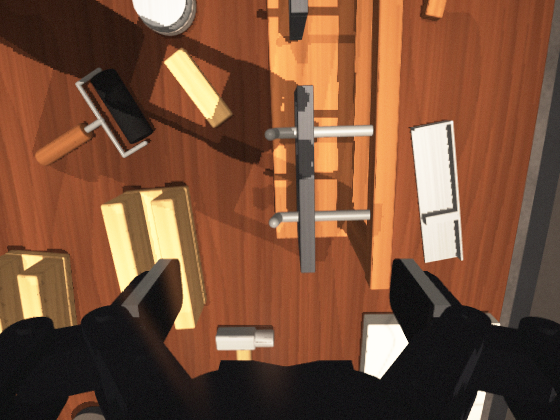

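The wrist view shows the barred frame edge-on at columns 298–315, rows 86–271, with pegs at rows 131 and 215. The stand slot runs from about (145,190) to (180,325). I'll measure both now.

```bash
python3 - <<'E'
from st import *
im=cv2.imread('pics/w1.png');p=manip.camera_params('wrist')
hsv=cv2.cvtColor(im,cv2.COLOR_BGR2HSV);m=(hsv[...,1]<90)&(hsv[...,2]<120)
pts=[]
for v in [*range(92,122,4),*range(142,206,4),*range(226,268,4)]:
    c=np.where(m[v,290:330])[0]+290
    if len(c): pts.append((v,c.min(),c.max()+1))
print(pts[::3])
a=np.array([onz(p,r,v,.172)[:2] for v,l,r in pts]);b=np.array([onz(p,l,v,.172)[:2] for v,l,r in pts])
for k in (a,b): f=np.polyfit(k[:,1],k[:,0],1);print('x at y=-.15',np.polyval(f,-.15),'slope',f[0])
print('top ends',onz(p,306,86,.172),onz(p,308,271,.172))
print('pegs y',onz(p,290,131.5,.16),onz(p,290,216,.16),'rail',onz(p,380,0,.168),onz(p,373,288,.168))
for u,v in((103,205),(139,188),(150,187),(188,186),(205,302),(178,328),(143,188),(160,262)):print((u,v),np.round(onz(p,u,v,.075),4))
cv2.imwrite('pics/c1.png',cv2.resize(im[170:345,90:225],None,fx=4.0*.85,fy=4*.85,interpolation=cv2.INTER_CUBIC))
E
```

```text
[(92, np.int64(295), np.int64(305)), (104, np.int64(295), np.int64(307)), (116, np.int64(295), np.int64(298)), (146, np.int64(296), np.int64(314)), (158, np.int64(296), np.int64(314)), (170, np.int64(296), np.int64(314)), (182, np.int64(296), np.int64(301)), (194, np.int64(297), np.int64(301)), (226, np.int64(298), np.int64(302)), (238, np.int64(298), np.int64(315)), (250, np.int64(300), np.int64(311)), (262, np.int64(301), np.int64(310))]
x at y=-.15 0.627801034912199 slope -0.018670926503605408
x at y=-.15 0.6181672413829113 slope -0.04321074287800483
top ends [ 0.62449913 -0.06257309  0.172     ] [ 0.62939754 -0.23137956  0.172     ]
pegs y [ 0.61147456 -0.1008611   0.16      ] [ 0.61193311 -0.17992705  0.16      ] rail [0.68319272 0.0045392  0.168     ] [ 0.69432764 -0.25171905  0.168     ]
(103, 205) [ 0.3869 -0.1936  0.075 ]
(139, 188) [ 0.4334 -0.1725  0.075 ]
(150, 187) [ 0.4468 -0.1712  0.075 ]
(188, 186) [ 0.4923 -0.1699  0.075 ]
(205, 302) [ 0.5031 -0.3241  0.075 ]
(178, 328) [ 0.4644 -0.3637  0.075 ]
(143, 188) [ 0.4383 -0.1725  0.075 ]
(160, 262) [ 0.4497 -0.2678  0.075 ]
```

View pics/c1.png

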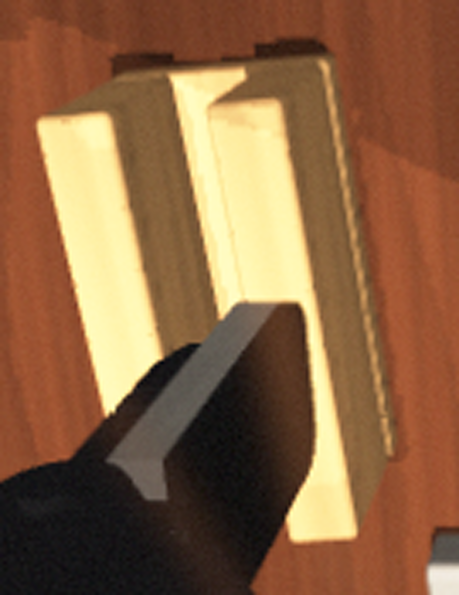

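```bash
python3 - <<'E'
from st import *
p=manip.camera_params('wrist')
P={k:onz(p,90+u/3.4,170+v/3.4,.075) for k,(u,v) in dict(Lo=(38,118),Li=(112,110),Ri=(210,103),Ro=(288,100),Ri2=(290,540),Ro2=(356,538),Lmid=(108,410),Limid=(160,350)).items()}
for k in P:print(k,np.round(P[k],4))
g=lambda a,b:(P[a]-P[b])[0]/(P[a]-P[b])[1]
print('slopes',g('Ri','Ri2'),g('Ro','Ro2'),g('Lo','Lmid'),g('Li','Limid'))
far=(P['Lo']+P['Ro'])/2; print('far mid',far,(P['Li']+P['Ri'])/2)
# right edge of the frame at top
for v,c in((100,313.5),(158,314),(240,315.5),(268,316)):print(v,onz(p,c,v,.172)[:2]-[.007,0])
goto(.6255,-.147,.25,1.9)
E
```

```text
Lo [ 0.3847 -0.1932  0.075 ]
Li [ 0.4119 -0.1902  0.075 ]
Ri [ 0.4473 -0.1875  0.075 ]
Ro [ 0.4751 -0.1863  0.075 ]
Ri2 [ 0.4606 -0.3651  0.075 ]
Ro2 [ 0.4868 -0.3638  0.075 ]
Lmid [ 0.3955 -0.3087  0.075 ]
Limid [ 0.4186 -0.2833  0.075 ]
slopes -0.07489743853190098 -0.06579829345139146 -0.092877016595812 -0.07177908473658638
far mid [ 0.42993215 -0.18978021  0.075     ] [ 0.42961645 -0.18885152  0.075     ]
100 [ 0.62400161 -0.07383579]
158 [ 0.62553106 -0.12285244]
240 [ 0.62876621 -0.19957845]
268 [ 0.62998944 -0.22820767]
shift [0.01 1.66 8.9 ] spin -1.75 yawy 0.15 tcp [ 0.6091 -0.1473  0.3391] f [-0.  -0.5 -0.8] gap 0.996 t 2.1
```

Frame centre is about (0.627,-0.147) with yaw +2.2°. Stand slot centre is about (0.436,-0.279) with yaw +4.2°. I'll descend on the top bar.

```bash
python3 -m crank '[[[0,1.7,3],-2.1],[[0,1.7,6],-2.1],[[0,1.7,9],-2.1],[[0,1.7,12],-2.1],[[0,1.7,14.5],-2.1],[[0,1.7,16.5],-2.1],[[0,1.7,18],-2.1],[[0,1.7,19],-2.1],[[0,1.7,19.6],-2.1],[[0,1.7,19.6],-2.1]]' 4.5 80
python3 -c "
from st import *
im,p=snap('wrist','w2.png')
goto(.6267,-.147,.143,2.2)"
```

```text
t: 3.1
tcp_pos: [0.6264, -0.147, 0.1435]
tool_rot: [0.693, 0.721, -0.0, -0.001]
force: [0.4, -0.5, 0.0]
finger_gap: 0.529
shift [ 0.04 -0.02  0.12] spin 0.1 yawy 2.3 tcp [ 0.6269 -0.1473  0.1442] f [0.1 0.1 0.1] gap 0.526 t 3.15
```

View pics/w2.png

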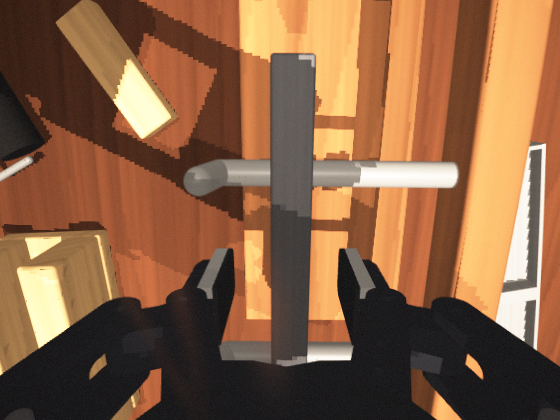

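The frame sits midway between the pads (columns 225 and 350, frame at 272–310), and the peg is clear. I'll check the far end at row 55 for y-centring, then close.

```bash
python3 -c "
from st import *
p=manip.camera_params('wrist');print(onz(p,294,54,.172),onz(p,293,173,.16))"
python3 -m crank '[[[0,0,0],0],[[0,0,0],0],[[0,0,0],0],[[0,0,0],0],[[0,0,0],0],[[0,0,0],0]]' 0 80
```

```text
[ 0.62522132 -0.06387555  0.172     ] [ 0.62690673 -0.10255447  0.16      ]
t: 3.75
tcp_pos: [0.6273, -0.1481, 0.145]
tool_rot: [0.693, 0.721, 0.0, 0.001]
force: [-0.9, 0.8, 5.6]
finger_gap: 0.154
```

```bash
python3 -m crank '[[[0,0,-0.5],0],[[0,0,-1],0],[[0,0,-2],0],[[0,0,-3],0],[[0,0,-4],0],[[0,0,-4.5],0],[[0,0,-4.5],0]]'
python3 -c "
from st import *
snap('scene','s3.png');goto(.6267,-.147,.189,2.2)"
```

```text
t: 4.45
tcp_pos: [0.6276, -0.1482, 0.1904]
tool_rot: [0.693, 0.721, 0.0, 0.001]
force: [0.3, 0.7, -6.6]
finger_gap: 0.148
shift [ 0.1  -0.04  0.05] spin 0.06 yawy 2.26 tcp [ 0.6271 -0.148   0.1895] f [ 0.3 -0.  -5.6] gap 0.151 t 4.5
```

View pics/s3.png

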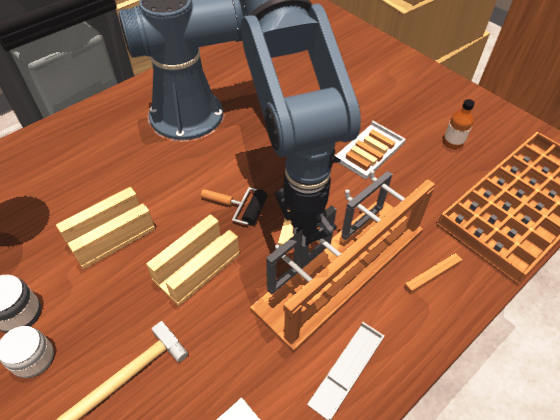

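The frame is lifted with about 6 N of weight on the wrist, and the plain frame still hangs. I'll draw it off and then raise it over the stand.

```bash
python3 -m crank '[[[0,-1,0],0],[[0,-2.5,0],0],[[0,-4.5,0],0],[[0,-7,0],0],[[0,-9.5,0],0],[[0,-12,-1],0],[[0,-12,-3],0],[[0,-12,-4],0],[[0,-12,-4],0]]'
python3 -c "
from st import *
goto(.436,-.279,.215,4.2)"
```

```text
t: 5.4
tcp_pos: [0.5082, -0.1535, 0.2306]
tool_rot: [0.693, 0.721, 0.001, 0.003]
force: [0.7, 0.0, -5.3]
finger_gap: 0.147
shift [-12.26  -7.72   1.56] spin -1.95 yawy 2.25 tcp [ 0.5082 -0.1535  0.2306] f [ 0.7  0.  -5.3] gap 0.147 t 5.4
```

```bash
python3 -m crank '[[[-1.2,-0.8,0.2],-0.5],[[-3.2,-2,0.4],-1],[[-5.6,-3.5,0.7],-2],[[-8,-5,1],-2],[[-10,-6.3,1.2],-2],[[-11.5,-7.2,1.5],-2],[[-12.3,-7.7,1.6],-2],[[-12.3,-7.7,1.6],-2],[[-12.3,-7.7,1.6],-2],[[-12.3,-7.7,1.6],-2]]'
python3 - <<'E'
from st import *
a,p=snap('wrist','w4.png');b,q=snap('side','s4.png')
goto(.436,-.279,.215,4.2)
c=lambda i:cv2.resize(i,(400,300))
pr=np.hstack([cv2.resize(a,(400,300)),cv2.resize(b[150:360,60:340],(400,300))])
cv2.imwrite('pics/c4.png',pr[:,:,::-1])
E
```

```text
t: 6.4
tcp_pos: [0.4353, -0.2776, 0.2128]
tool_rot: [0.68, 0.733, 0.0, -0.0]
force: [0.0, -0.2, -6.4]
finger_gap: 0.146
shift [-0.13  0.06 -0.21] spin 0.13 yawy 4.33 tcp [ 0.4353 -0.2777  0.2129] f [-0.2  0.5 -6.1] gap 0.152 t 6.5
```

View pics/c4.png

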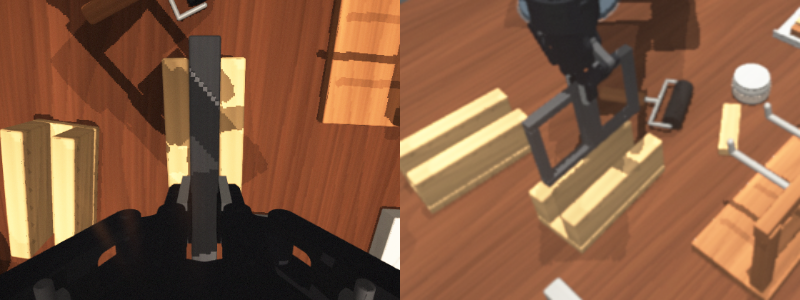

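Left panel (wrist): the frame hangs over the slot, with the stand's outer edges at about columns 165 and 244 and its far edge at row 58. I'll check the numbers from the outer edges at full resolution.

```bash
python3 - <<'E'
from st import *
im=cv2.imread('pics/w4.png');p=manip.camera_params('wrist')
hsv=cv2.cvtColor(im,cv2.COLOR_BGR2HSV);m=(hsv[...,0]>15)&(hsv[...,0]<35)&(hsv[...,1]>50)
for v in (90,110,130,170,210,230):
    c=np.where(m[v,200:370])[0]+200
    A,B=onz(p,c.min(),v,.075),onz(p,c.max()+1,v,.075)
    print(v,c.min(),c.max(),np.round(A[:2],4),np.round(B[:2],4),'mid',np.round((A+B)[:2]/2,4))
for u in (240,255,325,335):
    r=np.where(m[40:200,u])[0]+40;print(u,r.min(),onz(p,u,r.min(),.075).round(4))
print('frame far end',onz(p,287,50,.2405).round(4),onz(p,287,250,.2405).round(4))
E
```

```text
90 230 343 [ 0.3862 -0.2011] [ 0.4724 -0.1945] mid [ 0.4293 -0.1978]
110 230 342 [ 0.3868 -0.2158] [ 0.4733 -0.2092] mid [ 0.43   -0.2125]
130 232 341 [ 0.3889 -0.2308] [ 0.4743 -0.2243] mid [ 0.4316 -0.2276]
170 232 338 [ 0.39   -0.2624] [ 0.4756 -0.2559] mid [ 0.4328 -0.2591]
210 236 339 [ 0.3945 -0.2956] [ 0.4803 -0.289 ] mid [ 0.4374 -0.2923]
230 234 338 [ 0.3935 -0.3132] [ 0.4815 -0.3065] mid [ 0.4375 -0.3099]
240 82 [ 0.3935 -0.1947  0.075 ]
255 83 [ 0.4049 -0.1946  0.075 ]
325 80 [ 0.4573 -0.1885  0.075 ]
335 80 [ 0.4648 -0.1879  0.075 ]
frame far end [ 0.4284 -0.1933  0.2405] [ 0.4334 -0.258   0.2405]
```

Both measurements agree within about 2 mm: slot centre (0.4355,-0.280), yaw 4.2°. I'll lower the frame.

```bash
python3 -m crank '[[[-0.1,0,1],0],[[-0.1,0,2.5],0],[[-0.1,0,4],0],[[-0.1,0,5.5],0],[[-0.1,0,7],0],[[-0.1,0,8.2],0],[[-0.1,0,9.2],0],[[-0.1,0,9.7],0],[[-0.1,0,9.9],0],[[-0.1,0,9.9],0]]'; python3 -m crank '[[[0,0,0.1],0],[[0,0,0.2],0],[[0,0,0.3],0],[[0,0,0.4],0],[[0,0,0.5],0],[[0,0,0.5],0]]'; python3 -c "
from st import *
goto(.436,-.279,.1075,4.2)"
```

```text
t: 7.5
tcp_pos: [0.4351, -0.2797, 0.1139]
tool_rot: [0.68, 0.733, 0.0, 0.0]
force: [-0.3, 0.4, -5.6]
finger_gap: 0.152
t: 8.1
tcp_pos: [0.4348, -0.2795, 0.1087]
tool_rot: [0.68, 0.733, 0.0, -0.0]
force: [-0.9, -0.1, -6.1]
finger_gap: 0.147
shift [0.04 0.12 0.12] spin 0.05 yawy 4.25 tcp [ 0.4348 -0.2795  0.1087] f [-0.9 -0.1 -6.1] gap 0.147 t 8.1
```

Not yet on the floor, so I'll lower by 0.5 mm steps until I see contact force.

```bash
python3 -m crank '[[[0,0,0.05],0],[[0,0,0.1],0],[[0,0,0.1],0]]' | egrep 'force|tcp'; python3 -m crank '[[[0,0,0.05],0],[[0,0,0.05],0],[[0,0,0.05],0]]'| egrep 'force|tcp'
```

```text
tcp_pos: [0.435, -0.2795, 0.1081]
force: [-0.6, 1.4, -2.8]
tcp_pos: [0.435, -0.2795, 0.1081]
force: [-1.3, 2.8, 6.2]
```

Contact with the floor is clear: the wrist force went from -6 to +6 N. I'll ease to zero load and release.

```bash
python3 -m crank '[[[0,0,-0.04],0],[[0,0,-0.04],0]]' - 25| egrep 'force|tcp'; python3 -m crank '[[[0,0,0],0],[[0,0,0],0],[[0,0,0],0],[[0,0,0],0]]' 3.5 25; python3 - <<'E'
from st import *
a,p=snap('wrist','w5.png');b,q=snap('side','s5.png')
pr=np.hstack([cv2.resize(a,(400,300)),cv2.resize(b[150:360,60:340],(400,300))])
cv2.imwrite('pics/c5.png',pr[:,:,::-1]);print(p['pose'])
E
```

```text
tcp_pos: [0.435, -0.2795, 0.1081]
force: [-1.7, 2.9, 4.9]
t: 9.3
tcp_pos: [0.4351, -0.2798, 0.1077]
tool_rot: [0.68, 0.733, -0.0, 0.0]
force: [-0.1, -0.7, 0.3]
finger_gap: 0.409
[[ 9.97243262e-01 -7.15819502e-02 -1.95422688e-02  4.29238915e-01]
 [ 7.42006619e-02  9.60707387e-01  2.67461357e-01 -2.11801076e-01]
 [-3.71003530e-04 -2.68174086e-01  9.63370397e-01  2.49704371e-01]
 [ 0.00000000e+00  0.00000000e+00  0.00000000e+00  1.00000000e+00]]
```

View pics/c5.png

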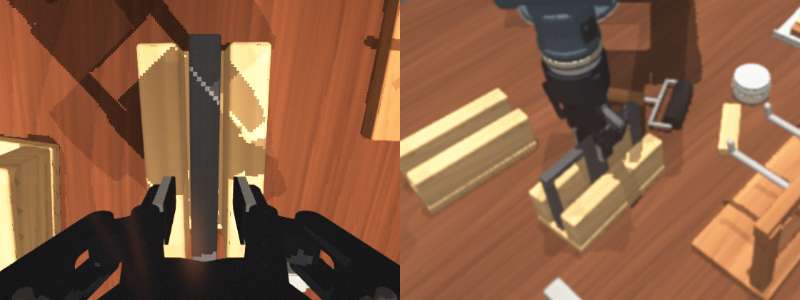

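The frame stands upright in the slot (columns 190–220, slot walls at 180 and 230) with both fingers clear. I'll retreat straight up and check the centring.

```bash
python3 -m crank '[[[0,0,-0.5],0],[[0,0,-2],0],[[0,0,-4],0],[[0,0,-7],0],[[0,0,-10],0],[[0,0,-13],0],[[0,0,-16],0],[[0,0,-17],0],[[0,0,-17],0],[[0,0,-17],0]]'; python3 - <<'E'
from st import *
a,p=snap('wrist','w6.png');b,q=snap('scene','s6.png')
pr=np.hstack([a[0:420,140:420],b[150:350,130:450].repeat(1,0)[:, :].copy() if 0 else cv2.resize(b[150:350,130:450],(500,420))])
cv2.imwrite('pics/c6.png',pr[:,:,::-1])
E
```

```text
t: 10.4
tcp_pos: [0.4343, -0.279, 0.2768]
tool_rot: [0.68, 0.733, 0.0, -0.001]
force: [-0.1, -0.3, -1.2]
finger_gap: 0.409
```

View pics/c6.png

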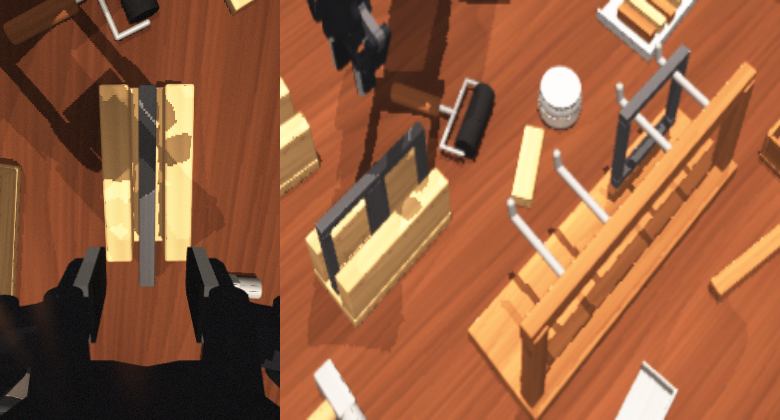

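The barred frame is upright in the slot (frame rows 85–286, stand rows 84–261 in the wrist view). The plain frame still hangs and the pegs on the other side are empty. Final numeric check:

```bash
python3 - <<'E'
from st import *
p=manip.camera_params('wrist')
f=[onz(p,140+u,v,.135) for u,v in((147,85),(147,286))];s=[onz(p,140+u,v,.075) for u,v in((147,84.5),(149,261))]
print(f,s,'mid frame',sum(f)/2,'mid stand',sum(s)/2,'lengths',np.linalg.norm(f[0]-f[1]),np.linalg.norm(s[0]-s[1]))
E
```

```text
[array([ 0.42754498, -0.19475589,  0.135     ]), array([ 0.44032639, -0.36422455,  0.135     ])] [array([ 0.42727972, -0.19084587,  0.075     ]), array([ 0.44269767, -0.36724366,  0.075     ])] mid frame [ 0.43393568 -0.27949022  0.135     ] mid stand [ 0.4349887  -0.27904476  0.075     ] lengths 0.1699499630037994 0.17707030356476475
```

The frame is centred within about 1 mm, and its top measures at the height expected when fully seated. Handing in.

```bash
python3 -c "
from st import *
print(manip.sign_off())"
```

```text
the job is handed in; nothing more can be done
None
```

The barred frame is standing in the slot of the leftmost stand, and the job was handed in at about 10.5 s of the 48 s allowed. I lifted it 45 mm, drew it off the pegs, lowered it into the slot until the wrist force showed it was on the floor, then released it and raised the gripper clear.

- **Seating:** the frame is upright in the slot. The force turned from −6 to +6 N as it touched down, within 1–2 mm of the expected depth, and the frame and slot lengths fit full seating.
- **Centring:** its middle is within about 1 mm of the slot's middle, both along and across it. The calibration itself is only good to about 2 mm.
- **Plain frame:** it still hangs on its pegs in the last picture.
- **Force:** the readings I took stayed under 10 N.

No check failed. The only disagreement was about 2 mm between my two measurements of the slot centre and about 3 mm between two of the frame's middle on the rack.

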